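# Set the length stop of the sawing vice by its knurled wheel

### The job

Set the cut length on the sawing vice: with a fingertip on the rim of the knurled wheel, roll it stroke by stroke until the gap in front of the bar has closed so far that the face of the stop rod stands level with the red line on the rule. Feed the rod by the wheel alone, without pushing or pulling the rod itself, and leave the offcut, oil bottle, spanner and brush where they are.

Things in the scene. Friction and masses are not known exactly. Their poses are not given: they have to be found in the camera images.
- gauge_mark (a point): Middle of the red line across the top of the black cursor (26 x 14 x 6 mm) on the steel rule beside the stop rod; 22 mm above the bench, 43 mm to +x of the rod's axis. Axes, used below too: x square to the rod, away from the robot; y along the rod, from the vice towards the wheel; z up. The cursor is fixed for the run.
- stop_face (a point): Middle of the flat front face of the stop rod, 40 mm above the bench; axes as gauge_mark. In the plane of the face a brass pointer reaches out to the cursor. At the start the face stands 13 to 33 mm to +y of the red line; it is level with it when its y in the frame of gauge_mark is 0.
- wheel: Knurled steel wheel, 50 mm across, 16 mm wide, in a fork of the white block. Origin at its centre, on its level shaft, 52 mm above the bench (top at 77 mm). Own x along the shaft (x of gauge_mark); y and z turn with it. Turns without end against a light drag (0.03 N m); 3 to 8 N of fingertip on the rim is enough. A stroke gives a radian or so: it takes several.
- stop_block: White stop block, fixed on the bed. Its pinion shaft carries the wheel and lies above the rack in the rod: rolling the TOP of the wheel AWAY from the vice (+y) feeds the rod TOWARDS the vice (-y) and closes the gap, 1 mm for each 5 mm of rim (5 mm per radian), and back likewise. Origin under it, on the bed, below the rod's axis. x -58 to +50 mm, 70 mm long, top 65 mm above the bench.
- stop_rod: Stop rod: steel, 16 mm across, 200 mm long, a 30 mm foot disc at its front end, rack teeth on top. Slides along y only, fed by the wheel; stays where it is when the wheel is let go. Not to be pushed, pulled or gripped. Origin on its axis, 75 mm to +y of its face, 40 mm above the bench; axes as gauge_mark.
- bed: Dark cast bed, 150 x 400 x 14 mm, fixed on the bench, long side along the rod. Origin on the bench below the rod's axis; axes as gauge_mark. At its -y end the vice: jaws up to 66 mm above the bench, a ball lever up to 125 mm on the robot's side (-x), and a 30 mm square steel bar with its sawn end at y = -100 mm.
- offcut: Bystander: loose steel offcut, 30 x 55 x 30 mm, lying on the bench. Origin in the middle of its underside.
- oil_bottle: Bystander: loose yellow oil bottle with a red cap, 52 mm across, 125 mm tall, upright on the bench. Origin in the middle of its underside.
- spanner: Bystander: loose steel spanner, 170 mm long, 8 mm thick, lying on the bench on the robot's side of the bed. Origin in the middle of its underside; long along its x.
- chip_brush: Bystander: loose brush with wooden handle, 200 mm long, 20 mm thick, lying on the bench. Origin in the middle of its underside; long along its x.

How it is judged:
By the outcome, as a careful person would: the job done as asked, in the order asked, and still so for the second after the job is handed in, with the robot touching nothing.
It also fails if it takes over 54 s, if anything falls off the work surface, if the arm or the gripper's body presses on something with over 40 N, if the wrist force passes 120 N, or if a joint passes its speed limit or range.

### The arm

A 6-joint arm with a two-finger parallel gripper is mounted at the origin on the work surface. World frame = base frame: x ahead of the robot, y to its left, z up, the work surface at z = 0. Lengths are in mm, angles in rad, forces in N, time in s.
With the tool pointing down it reaches from about 250 to 800 mm from the base axis. Payload 3.9 kg.
Tool frame: the origin (TCP) lies on the centre line of the jaws, within the pads' length; the fingertips stand 8 mm ahead of it and the grasp point (between the pads) lies 11 mm behind it (arm.tip_reach is the distance from the TCP to the fingertips, in mm); z points along the fingers, x is the direction in which the jaws open and shut, and the axes are right-handed (so a half turn about z gives the same grasp; the last joint's range is limited). The gripper opens to 85 mm and grips with 20 to 120 N. Pads are 22 mm wide; open, the fingers measure 114 mm over their backs; the gripper's body (76 mm by 85 mm) begins 54 mm behind the grasp point. The pads swing forward as they close: fully open they stand 13 mm farther back than shut.
Start: joints at [1.309, 0.26, -0.138, 1.173, 0, 1.571], TCP at [135.876, 507.103, 239.304] pointing down, gripper open.
Joint ranges: [-2.78, 2.78], [-0.83, 1.72], [-1.28, 1.37], [-1.9, 2.12], [-1.57, 1.48], [-3.14, 3.14]. Speed limits (rad/s): [2.57, 2.57, 3.14, 3.14, 3.14, 3.14].

### API

Orientations are given as a rotation vector (axis times angle).
In Python, from station import arm gives the robot as it stands.
- The arm moves only by the tool jog_arm, never from a script. Its argument "deltas" is a list of rows, each an object of numbers: "dx", "dy", "dz": the shift along the tool's x, y, z in m; "ax", "ay", "az": the turn, a rotation vector about the tool's x, y, z in degrees; "jaw": the finger opening in m, from 0 to 0.0854. A call has 1 to 10 rows; each row is the pose to reach, as a shift and turn from the pose measured when the call began, along the tool's axes at that moment; what a row does not reach only later rows make up. A row lasts 1/10 s, in which the tool goes at most 50 mm and 8.59 degrees, less where a joint would pass 70% of its speed; a pose out of reach is approached as far as the arm can. A call with a gripper value outside its range is refused whole. The fingers move at their own pace and stop on an object; "grip_force" is the grip in N (left out, the last holds). Time passes only in rows, so rows that repeat a pose let the fingers close. It gives the time, the measured TCP pose, the force and the opening at its end, in the units of the state.
- arm.read_state(): the state, without advancing time (a new reading comes with each control period).
- arm.grab_frame(name): name is "scene" or "top" or "wrist"; returns a dict with "image" (384x512x3 uint8, blue, green, red), "depth" (384x512 float32, mm along the optical axis (not along the pixel's ray), 0 where there is no reading), "vfov" (degrees; the focal length in pixels is half the picture's height over the tangent of half this angle, whatever the lens; pixels are square), "cx", "cy" (the principal point, pixels), "D" ([k1, k2, p1, p2, k3] as OpenCV has them; the pictures are not rectified), "cam_to_world" (4x4, takes a point from camera to world coordinates). Camera axes: x right, y up, looking along -z (the intrinsics and any distortion apply to the point x, -y, -z); pixel columns grow to the right and rows downward; lengths in mm; the calibration is good to about 2 mm. A picture is of the moment at which its call begins.
- arm.hand_in(): hands the job in, once; it reports no verdict.
The state is a dict: "t": time; "joint_pos": joint angles; "joint_vel": joint speeds; "joint_torque": joint torques, N m; "eef_pos": TCP position; "eef_rot": TCP orientation; "ft_force": force on the tool from outside, world axes, zero at the start; "torque": the same for the moment, N m; "gripper_width": finger opening in mm.
Only numpy, scipy, OpenCV 4.12 (cv2) and the standard library are available. Lean on these libraries where they do the work, as an engineer would, in place of code of your own. Each camera call takes 0.05 s, during which the arm holds its last target.

## Working session

There is one attempt and no reset: what is moved stays moved. The work goes in short steps, Python scripts to look and compute and a tool call to move; the robot and the scene stay as the last step left them, time stands still between calls to the robot, and variables do not carry over. Pictures are saved under pics/ and viewed, and the job is handed in when it is done.

Besides the shell and the picture viewer there is one more tool, called after "Emit:" by a JSON object that holds its "name" and its "arguments", one argument or row to a line. jog_arm: Moves the arm, as the interface text tells. Its arguments: {"type":"object","properties":{"deltas":{"type":"array"},"grip_force":{"type":"number"}},"required":["deltas"]}

```bash
mkdir -p pics; ls; cat > h.py <<'E'
import numpy as np,cv2
from station import arm
def K(f):
    fl=192/np.tan(np.radians(f["vfov"])/2)
    return np.array([[fl,0,f["cx"]],[0,fl,f["cy"]],[0,0,1.]])
def rays(f,uv):
    p=cv2.undistortPoints(np.array(uv,float).reshape(-1,1,2),K(f),np.array(f["D"],float)).reshape(-1,2)
    d=np.c_[p[:,0],-p[:,1],-np.ones(len(p))]
    T=np.array(f["cam_to_world"]);return T[:3,3],d@T[:3,:3].T
def plane(f,uv,z):
    o,d=rays(f,uv);return o+d*((z-o[2])/d[:,2])[:,None]
def proj(f,P):
    T=np.linalg.inv(np.array(f["cam_to_world"]));q=np.atleast_2d(P)@T[:3,:3].T+T[:3,3]
    q=q*[1,-1,-1]
    return cv2.projectPoints(q.reshape(-1,1,3),np.zeros(3),np.zeros(3),K(f),np.array(f["D"],float))[0].reshape(-1,2)
def depthpt(f,uv):
    o,d=rays(f,uv);uv=np.array(uv).reshape(-1,2).astype(int)
    return o+d*f["depth"][uv[:,1],uv[:,0]][:,None]
E
python3 - <<'E'
from h import *
import pickle
for n in("scene","top","wrist"):
    f=arm.grab_frame(n);cv2.imwrite(f"pics/{n}0.png",f["image"]);pickle.dump(f,open(n+"0.pkl","wb"));print(n,f["vfov"],np.round(f["cam_to_world"],2).tolist())
print(arm.read_state(),arm.tip_reach)
E
```

```text
pics
scene 46.94800295751929 [[-0.11, -0.77, 0.63, 1290.73], [0.99, -0.1, 0.06, 135.81], [0.01, 0.63, 0.77, 938.28], [0.0, 0.0, 0.0, 1.0]]
top 52.4345213010381 [[-0.08, 0.97, -0.21, 427.07], [-1.0, -0.08, 0.01, 64.3], [-0.01, 0.21, 0.98, 820.21], [0.0, 0.0, 0.0, 1.0]]
wrist 69.44312045167337 [[0.26, -0.92, -0.29, 62.13], [0.97, 0.25, 0.08, 524.9], [-0.0, -0.3, 0.96, 372.47], [0.0, 0.0, 0.0, 1.0]]
{'t': 0.15, 'joint_pos': array([ 1.30904187e+00,  2.60541295e-01, -1.39096509e-01,  1.17269109e+00,
        1.00649789e-05,  1.57076207e+00]), 'joint_vel': array([ 0.000688  , -0.00291105,  0.00481077, -0.00015152, -0.00081869,
        0.00066354]), 'joint_torque': array([ 8.52931225e-04, -4.06006801e+01,  2.54165733e+01,  1.27194665e-02,
        7.61784918e-05,  2.68617848e-07]), 'eef_pos': array([135.71965762, 506.6158629 , 238.64282385]), 'eef_rot': array([ 2.49158302e+00,  1.91201563e+00, -1.91893178e-03]), 'ft_force': array([-0.07798579,  0.36307217,  0.11980174]), 'torque': array([ 0.03945551,  0.00952402, -0.00545033]), 'gripper_width': 85.12276539967296} 8.0
```

View pics/scene0.png

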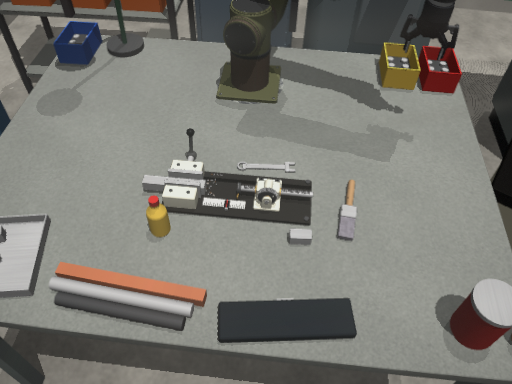

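View pics/top0.png

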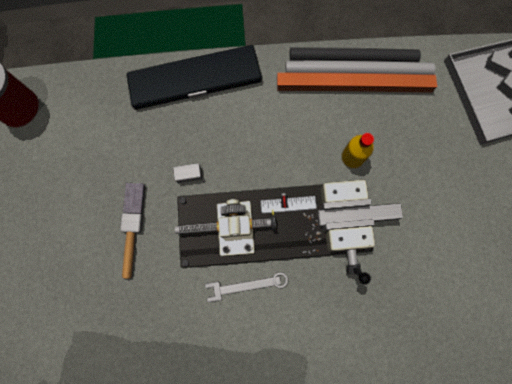

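View pics/wrist0.png

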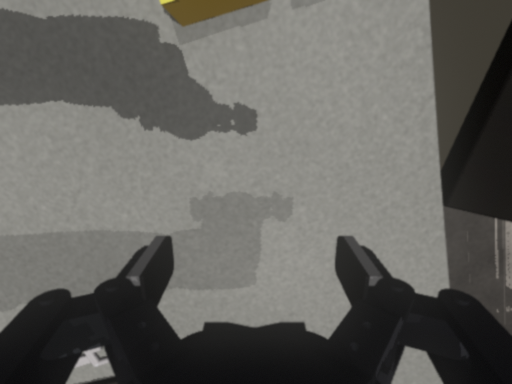

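The top view shows the bed at about (178–375, 185–265), the wheel near (233,209), the red line near (285,201) and the pointer near (273,222). I'll zoom in.

```bash
python3 - <<'E'
from h import *
import pickle
f=pickle.load(open("top0.pkl","rb"));im=f["image"]
cv2.imwrite("pics/topz0.png",cv2.resize(im[175:275,170:330],None,fx=5,fy=5,interpolation=cv2.INTER_CUBIC))
g=pickle.load(open("scene0.pkl","rb"))
cv2.imwrite("pics/scz0.png",cv2.resize(g["image"][150:230,190:320],None,fx=6,fy=6,interpolation=cv2.INTER_CUBIC))
E
```

```text
(no output)
```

View pics/topz0.png

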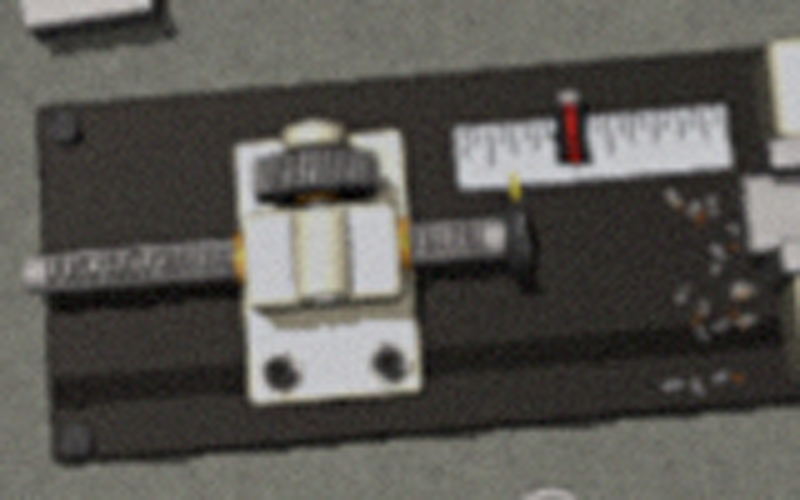

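View pics/scz0.png

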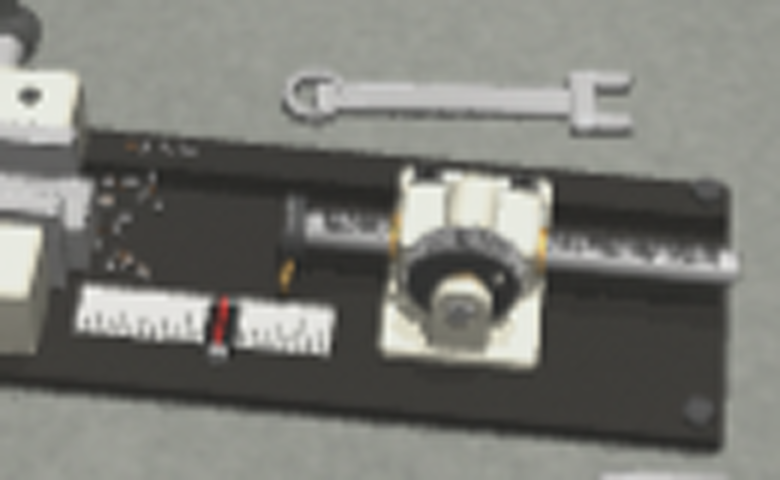

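```bash
python3 - <<'E'
from h import *
import pickle
f=pickle.load(open("top0.pkl","rb"))
z=lambda *p:[(170+(a+.5)/5-.5,175+(b+.5)/5-.5) for a,b in p]
P=lambda n,h,*p:print(n,plane(f,z(*p),h).round(1).tolist())
P("bedcorners",14,(38,108),(55,462)); e=plane(f,z((38,108),(760,48)),14);P("bedfar",14,(38,108),(760,48)); P("bednear",14,(55,462),(800,403))
d=e[0]-e[1];print("yaw y axis",np.degrees(np.arctan2(d[1],d[0])))
P("line",22,(567,100),(573,163)); P("rule",17,(455,126),(725,104),(732,165),(460,189))
P("pointer",40,(515,178),(515,197)); P("disc",40,(525,205),(535,290))
P("rod top",48,(40,258),(500,222)); P("wheel top",77,(257,175),(375,172),(260,200),(378,195))
P("block top",65,(245,210),(398,207),(255,308),(402,298)); P("rod end",40,(30,272))
print(depthpt(f,z((315,170),(315,160),(320,185),(275,250),(573,130),(515,190),(450,240))).round(1).tolist())
E
```

```text
bedcorners [[596.4, 225.1, 14.0], [448.5, 223.9, 14.0]]
bedfar [[596.4, 225.1, 14.0], [598.0, -82.0, 14.0]]
bednear [[448.5, 223.9, 14.0], [448.4, -81.9, 14.0]]
yaw y axis 90.29266078373749
line [[580.6, 2.5, 22.0], [553.8, 2.4, 22.0]]
rule [[574.2, 49.9, 17.0], [574.5, -64.0, 17.0], [548.5, -64.1, 17.0], [547.5, 49.9, 17.0]]
pointer [[546.7, 27.8, 40.0], [539.0, 28.5, 40.0]]
disc [[535.4, 24.7, 40.0], [500.9, 23.7, 40.0]]
rod top [[528.2, 219.8, 48.0], [528.3, 35.7, 48.0]]
wheel top [[550.1, 128.7, 77.0], [547.7, 83.2, 77.0], [540.3, 128.1, 77.0], [538.6, 82.6, 77.0]]
block top [[538.6, 135.2, 65.0], [535.1, 75.5, 65.0], [500.1, 133.6, 65.0], [499.6, 76.6, 65.0]]
rod end [[523.9, 225.7, 40.0]]
[[550.5, 106.3, 75.6], [553.7, 105.8, 79.7], [544.0, 104.6, 78.6], [523.1, 125.1, 57.0], [567.7, 1.2, 22.1], [543.1, 27.8, 31.5], [522.8, 56.1, 47.4]]
```

```bash
cat >> h.py <<'E'
from scipy.spatial.transform import Rotation as R
def to(P,yaw=0.):
    s=arm.read_state();r=R.from_rotvec(s["eef_rot"]);d=r.inv().apply(np.array(P)-s["eef_pos"])
    y=np.radians(yaw);t=R.from_matrix(np.array([[np.cos(y),np.sin(y),0],[np.sin(y),-np.cos(y),0],[0,0,-1.]]))
    print("delta m",(d/1000).round(4),"turn deg",np.degrees((r.inv()*t).as_rotvec()).round(2))
E
python3 -c "
from h import *
to([546,105,170])"
```

```text
delta m [-0.2817  0.5002  0.0691] turn deg [6.0e-02 8.0e-02 7.5e+01]
```

Emit:
{"name": "jog_arm", "arguments": {
  "deltas": [
    {"dx": -0.02, "dy": 0.036, "az": 5, "jaw": 0},
    {"dx": -0.045, "dy": 0.08, "az": 12, "jaw": 0},
    {"dx": -0.07, "dy": 0.125, "az": 19, "jaw": 0},
    {"dx": -0.095, "dy": 0.168, "az": 26, "jaw": 0},
    {"dx": -0.12, "dy": 0.213, "az": 33, "jaw": 0},
    {"dx": -0.145, "dy": 0.257, "az": 40, "jaw": 0},
    {"dx": -0.17, "dy": 0.302, "az": 47, "jaw": 0},
    {"dx": -0.195, "dy": 0.346, "az": 54, "jaw": 0},
    {"dx": -0.22, "dy": 0.39, "az": 61, "jaw": 0},
    {"dx": -0.24, "dy": 0.426, "az": 68, "jaw": 0}
  ],
  "grip_force": 40
}}

```text
schema error: expected keys dx, dy, dz, ax, ay, az, jaw
```

```bash
python3 -c "
from h import *
to([546,105,170])"
```

```text
delta m [-0.2817  0.5002  0.0691] turn deg [6.0e-02 8.0e-02 7.5e+01]
```

All keys are required, so I'll resend it with every one filled in.

Emit:
{"name": "jog_arm", "arguments": {
  "deltas": [
    {"dx": -0.02, "dy": 0.036, "dz": 0, "ax": 0, "ay": 0, "az": 5, "jaw": 0},
    {"dx": -0.045, "dy": 0.08, "dz": 0, "ax": 0, "ay": 0, "az": 12, "jaw": 0},
    {"dx": -0.07, "dy": 0.125, "dz": 0, "ax": 0, "ay": 0, "az": 19, "jaw": 0},
    {"dx": -0.095, "dy": 0.168, "dz": 0, "ax": 0, "ay": 0, "az": 26, "jaw": 0},
    {"dx": -0.12, "dy": 0.213, "dz": 0.01, "ax": 0, "ay": 0, "az": 33, "jaw": 0},
    {"dx": -0.145, "dy": 0.257, "dz": 0.02, "ax": 0, "ay": 0, "az": 40, "jaw": 0},
    {"dx": -0.17, "dy": 0.302, "dz": 0.03, "ax": 0, "ay": 0, "az": 47, "jaw": 0},
    {"dx": -0.195, "dy": 0.346, "dz": 0.04, "ax": 0, "ay": 0, "az": 54, "jaw": 0},
    {"dx": -0.22, "dy": 0.39, "dz": 0.05, "ax": 0, "ay": 0, "az": 61, "jaw": 0},
    {"dx": -0.24, "dy": 0.426, "dz": 0.06, "ax": 0, "ay": 0, "az": 68, "jaw": 0}
  ],
  "grip_force": 40
}}

```text
t: 1.15
eef_pos: [483.6, 165.3, 179.6]
eef_rot: [3.135, 0.183, -0.0]
ft_force: [-0.2, 0.6, -0.6]
gripper_width: -0.2
```

```bash
python3 -c "
from h import *
to([546,105,170])"
```

```text
delta m [0.0549 0.0672 0.0096] turn deg [0.06 0.01 6.69]
```

Emit:
{"name": "jog_arm", "arguments": {
  "deltas": [
    {"dx": 0.028, "dy": 0.034, "dz": 0.005, "ax": 0, "ay": 0, "az": 3.3, "jaw": 0},
    {"dx": 0.055, "dy": 0.067, "dz": 0.01, "ax": 0, "ay": 0, "az": 6.7, "jaw": 0},
    {"dx": 0.055, "dy": 0.067, "dz": 0.01, "ax": 0, "ay": 0, "az": 6.7, "jaw": 0},
    {"dx": 0.055, "dy": 0.067, "dz": 0.01, "ax": 0, "ay": 0, "az": 6.7, "jaw": 0}
  ]
}}

```text
t: 1.55
eef_pos: [545.9, 104.3, 168.8]
eef_rot: [3.141, -0.003, -0.003]
ft_force: [-0.9, 0.1, -0.6]
gripper_width: 0.1
```

```bash
python3 - <<'E'
from h import *
import pickle
f=arm.grab_frame("wrist");cv2.imwrite("pics/w1.png",cv2.resize(f["image"],None,fx=1.5,fy=1.5));pickle.dump(f,open("w1.pkl","wb"));print(np.round(f["cam_to_world"],2).tolist())
s=arm.read_state();print(s["eef_pos"],s["eef_rot"],s["ft_force"],s["joint_pos"])
E
```

```text
[[1.0, 0.0, 0.0, 545.69], [-0.0, 0.95, 0.3, 178.63], [-0.0, -0.3, 0.95, 302.69], [0.0, 0.0, 0.0, 1.0]]
[545.31553971 105.09874253 169.13144723] [ 3.14061461e+00 -4.19970939e-04 -2.97151762e-03] [-0.20637611  0.24742396 -0.19846287] [ 1.90733093e-01  3.50872201e-01 -1.94652371e-01  1.02731498e+00
 -5.99885013e-04  1.76179748e+00]
```

View pics/w1.png

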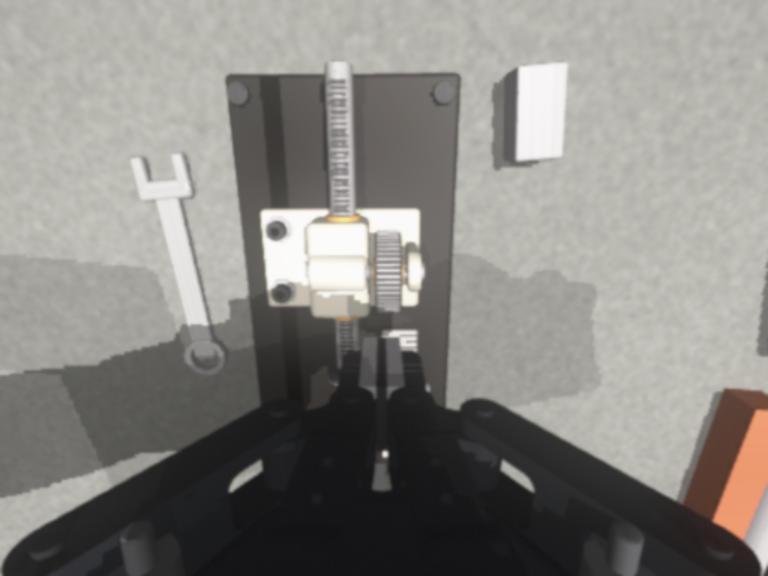

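The wrist view shows the wheel at about (375–402, 232–310), but the fingers hide the gauge. I'll turn the hand half round so the camera sits over the gauge.

```bash
python3 - <<'E'
from h import *
import pickle
f=pickle.load(open("w1.pkl","rb"))
z=lambda *p:[((a+.5)/1.5-.5,(b+.5)/1.5-.5) for a,b in p]
P=lambda n,h,*p:print(n,plane(f,z(*p),h).round(1).tolist())
P("wheel at 77",77,(376,270),(401,270)); P("wheel ends z52",52,(388,231),(388,311));P("block base",20,(262,209),(419,209));P("rod",48,(340,70),(343,200));P("rodend",40,(339,62))
P("bed",14,(228,74),(460,74))
print(depthpt(f,z((388,270),(388,262),(388,280),(414,270),(340,230),(338,272),(340,300))).round(1).tolist())
E
```

```text
wheel at 77 [[542.1, 114.1, 77.0], [556.2, 114.1, 77.0]]
wheel ends z52 [[549.2, 131.7, 52.0], [549.3, 79.4, 52.0]]
block base [[464.5, 140.8, 20.0], [570.5, 140.7, 20.0]]
rod [[522.5, 220.7, 48.0], [522.0, 149.9, 48.0]]
rodend [[521.3, 226.1, 40.0]]
bed [[449.2, 223.9, 14.0], [594.6, 223.8, 14.0]]
[[548.9, 113.4, 74.3], [548.9, 117.8, 73.4], [548.9, 108.2, 76.8], [564.7, 110.1, 63.0], [520.3, 132.9, 55.1], [519.2, 109.2, 63.8], [519.0, 88.6, 56.4]]
```

Emit:
{"name": "jog_arm", "arguments": {
  "deltas": [
    {"dx": 0, "dy": 0, "dz": 0, "ax": 0, "ay": 0, "az": 8.5, "jaw": 0},
    {"dx": 0, "dy": 0, "dz": 0, "ax": 0, "ay": 0, "az": 17, "jaw": 0},
    {"dx": 0, "dy": 0, "dz": 0, "ax": 0, "ay": 0, "az": 25.5, "jaw": 0},
    {"dx": 0, "dy": 0, "dz": 0, "ax": 0, "ay": 0, "az": 34, "jaw": 0},
    {"dx": 0, "dy": 0, "dz": 0, "ax": 0, "ay": 0, "az": 42.5, "jaw": 0},
    {"dx": 0, "dy": 0, "dz": 0, "ax": 0, "ay": 0, "az": 51, "jaw": 0},
    {"dx": 0, "dy": 0, "dz": 0, "ax": 0, "ay": 0, "az": 59.5, "jaw": 0},
    {"dx": 0, "dy": 0, "dz": 0, "ax": 0, "ay": 0, "az": 68, "jaw": 0},
    {"dx": 0, "dy": 0, "dz": 0, "ax": 0, "ay": 0, "az": 76.5, "jaw": 0},
    {"dx": 0, "dy": 0, "dz": 0, "ax": 0, "ay": 0, "az": 85, "jaw": 0}
  ]
}}

```text
t: 2.6
eef_pos: [547.5, 82.1, 169.5]
eef_rot: [-2.355, 2.057, 0.031]
ft_force: [1.6, -0.6, 0.0]
gripper_width: -0.1
```

```bash
python3 -c "
from h import *
print(arm.read_state()['joint_pos'])
to([546,95,120],180)"
```

```text
[ 0.1348411   0.34791773 -0.19830568  1.02688056  0.02466775  3.14165537]
delta m [-0.0118 -0.0004  0.0499] turn deg [ 1.3   0.94 97.72]
```

The turn ran joint 6 up to the end of its range. I'll go back the other way, to yaw 180 with q6 ≈ -1.38.

Emit:
{"name": "jog_arm", "arguments": {
  "deltas": [
    {"dx": 0, "dy": 0, "dz": 0, "ax": 0, "ay": 0, "az": -8, "jaw": 0},
    {"dx": 0, "dy": 0, "dz": 0, "ax": 0, "ay": 0, "az": -16, "jaw": 0},
    {"dx": 0, "dy": 0, "dz": 0, "ax": 0, "ay": 0, "az": -24.5, "jaw": 0},
    {"dx": 0, "dy": 0, "dz": 0, "ax": 0, "ay": 0, "az": -33, "jaw": 0},
    {"dx": 0, "dy": 0, "dz": 0, "ax": 0, "ay": 0, "az": -41.5, "jaw": 0},
    {"dx": 0, "dy": 0, "dz": 0, "ax": 0, "ay": 0, "az": -50, "jaw": 0},
    {"dx": 0, "dy": 0, "dz": 0, "ax": 0, "ay": 0, "az": -58.5, "jaw": 0},
    {"dx": 0, "dy": 0, "dz": 0, "ax": 0, "ay": 0, "az": -67, "jaw": 0},
    {"dx": 0, "dy": 0, "dz": 0, "ax": 0, "ay": 0, "az": -75.5, "jaw": 0},
    {"dx": 0, "dy": 0, "dz": 0, "ax": 0, "ay": 0, "az": -84, "jaw": 0}
  ]
}}

```text
t: 3.6
eef_pos: [546.2, 83.6, 169.9]
eef_rot: [-3.117, -0.061, 0.009]
ft_force: [-1.2, 0.7, -0.4]
gripper_width: -0.1
```

Emit:
{"name": "jog_arm", "arguments": {
  "deltas": [
    {"dx": 0, "dy": 0, "dz": 0, "ax": 0, "ay": 0, "az": -8.5, "jaw": 0},
    {"dx": 0, "dy": 0, "dz": 0, "ax": 0, "ay": 0, "az": -17, "jaw": 0},
    {"dx": 0, "dy": 0, "dz": 0, "ax": 0, "ay": 0, "az": -25.5, "jaw": 0},
    {"dx": 0, "dy": 0, "dz": 0, "ax": 0, "ay": 0, "az": -34, "jaw": 0},
    {"dx": 0, "dy": 0, "dz": 0, "ax": 0, "ay": 0, "az": -42.5, "jaw": 0},
    {"dx": 0, "dy": 0, "dz": 0, "ax": 0, "ay": 0, "az": -51, "jaw": 0},
    {"dx": 0, "dy": 0, "dz": 0, "ax": 0, "ay": 0, "az": -59.5, "jaw": 0},
    {"dx": 0, "dy": 0, "dz": 0, "ax": 0, "ay": 0, "az": -68, "jaw": 0},
    {"dx": 0, "dy": 0, "dz": 0, "ax": 0, "ay": 0, "az": -76.5, "jaw": 0},
    {"dx": 0, "dy": 0, "dz": 0, "ax": 0, "ay": 0, "az": -85, "jaw": 0}
  ]
}}

```text
t: 4.6
eef_pos: [544.8, 85.2, 170.2]
eef_rot: [-2.248, -2.162, -0.019]
ft_force: [-0.5, -0.1, 0.9]
gripper_width: 0.2
```

```bash
python3 -c "
from h import *
print(arm.read_state()['joint_pos'])
to([548,95,120],180)"
```

```text
[ 0.14088167  0.34445662 -0.20169326  1.02769859  0.02526266  0.17992804]
delta m [0.0087 0.0032 0.0504] turn deg [  0.79  -1.43 -92.23]
```

Emit:
{"name": "jog_arm", "arguments": {
  "deltas": [
    {"dx": 0.001, "dy": 0, "dz": 0, "ax": 0, "ay": 0, "az": -8.5, "jaw": 0},
    {"dx": 0.002, "dy": 0, "dz": 0, "ax": 0.1, "ay": -0.2, "az": -17, "jaw": 0},
    {"dx": 0.003, "dy": 0.001, "dz": 0, "ax": 0.2, "ay": -0.4, "az": -25.5, "jaw": 0},
    {"dx": 0.004, "dy": 0.001, "dz": 0.005, "ax": 0.3, "ay": -0.5, "az": -34, "jaw": 0},
    {"dx": 0.005, "dy": 0.002, "dz": 0.01, "ax": 0.4, "ay": -0.7, "az": -42.5, "jaw": 0},
    {"dx": 0.006, "dy": 0.002, "dz": 0.015, "ax": 0.5, "ay": -0.8, "az": -51, "jaw": 0},
    {"dx": 0.007, "dy": 0.003, "dz": 0.02, "ax": 0.5, "ay": -1, "az": -59.5, "jaw": 0},
    {"dx": 0.008, "dy": 0.003, "dz": 0.03, "ax": 0.6, "ay": -1.1, "az": -68, "jaw": 0},
    {"dx": 0.009, "dy": 0.003, "dz": 0.04, "ax": 0.7, "ay": -1.2, "az": -76.5, "jaw": 0},
    {"dx": 0.009, "dy": 0.003, "dz": 0.05, "ax": 0.8, "ay": -1.4, "az": -85, "jaw": 0}
  ]
}}

```text
t: 5.6
eef_pos: [546.6, 97.0, 120.5]
eef_rot: [-0.184, -3.134, 0.001]
ft_force: [-0.2, -0.9, 0.3]
gripper_width: 0.1
```

```bash
python3 -c "
from h import *
to([548,95,110],180)"
```

```text
delta m [-0.0016 -0.0018  0.0105] turn deg [-0.03 -0.11 -6.71]
```

Emit:
{"name": "jog_arm", "arguments": {
  "deltas": [
    {"dx": -0.001, "dy": -0.001, "dz": 0.005, "ax": 0, "ay": 0, "az": -6.7, "jaw": 0},
    {"dx": -0.0015, "dy": -0.002, "dz": 0.0105, "ax": 0, "ay": -0.1, "az": -6.7, "jaw": 0},
    {"dx": -0.0015, "dy": -0.002, "dz": 0.0105, "ax": 0, "ay": -0.1, "az": -6.7, "jaw": 0}
  ]
}}

```text
t: 5.9
eef_pos: [546.6, 95.6, 109.6]
eef_rot: [-0.001, -3.14, 0.001]
ft_force: [0.2, 0.5, -0.2]
gripper_width: 0.1
```

```bash
python3 - <<'E'
from h import *
import pickle
f=arm.grab_frame("wrist");cv2.imwrite("pics/w2.png",cv2.resize(f["image"],None,fx=1.5,fy=1.5));pickle.dump(f,open("w2.pkl","wb"));print(np.round(f["cam_to_world"],2).tolist())
s=arm.read_state();print(s["eef_pos"],s["eef_rot"],s["ft_force"],s["joint_pos"])
E
```

```text
[[-1.0, -0.0, 0.0, 546.07], [0.0, -0.96, -0.29, 18.75], [0.0, -0.29, 0.96, 243.59], [0.0, 0.0, 0.0, 1.0]]
[547.07976428  95.51552729 110.01947663] [-1.40015770e-03 -3.14074127e+00  8.87392629e-04] [0.3250358  0.17194875 0.15143272] [ 1.73079820e-01  3.96659682e-01 -2.90849420e-01  8.84222960e-01
 -4.09676694e-04 -1.39682471e+00]
```

View pics/w2.png

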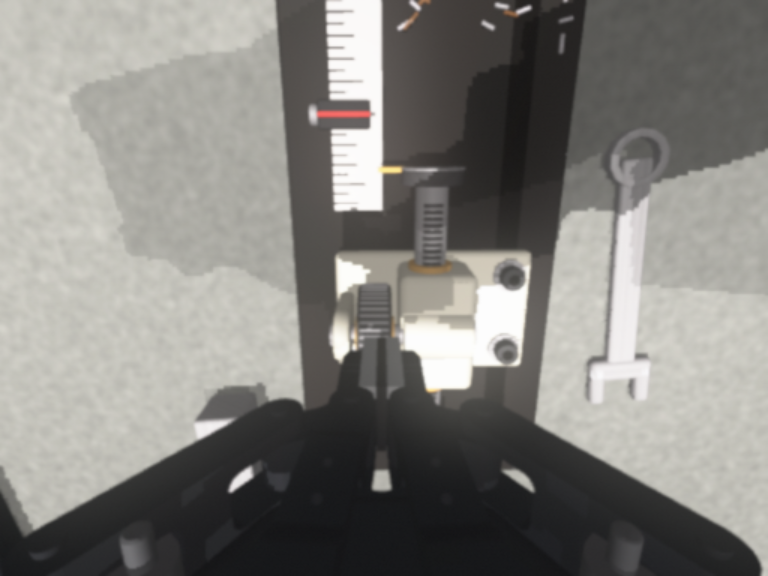

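The view now shows the red line at (342,114), the pointer at (391,170), the disc edge at row 168 and the wheel at columns 358–391.

```bash
cat >> h.py <<'E'
def gauge(name,save=True):
    f=arm.grab_frame("wrist");im=f["image"].astype(int)
    if save: cv2.imwrite("pics/"+name+".png",cv2.resize(f["image"][0:300,150:350],None,fx=2.6,fy=2,interpolation=cv2.INTER_CUBIC)[:600])
    return f,*meas(f)
def meas(f):
    im=f["image"].astype(int)
    B,G,Rr=im[...,0],im[...,1],im[...,2]
    red=(Rr-G>70)&(abs(B-G)<60)&(Rr>120); yel=(np.minimum(Rr,G)-B>60)&(Rr>140)
    red[:,:200]=0;red[:,275:]=0;yel[:,:230]=0;yel[:,290:]=0;yel[170:]=0;red[170:]=0
    out=[]
    for m,w in((red,np.clip(Rr-G,0,None)),(yel,np.clip(np.minimum(Rr,G)-B,0,None))):
        n,l,st,c=cv2.connectedComponentsWithStats(m.astype(np.uint8));k=1+np.argmax(st[1:,4])
        mm=cv2.dilate((l==k).astype(np.uint8),np.ones((3,3)))>0
        v,u=np.nonzero(mm);ww=w[v,u].astype(float);out.append((np.average(u,weights=ww),np.average(v,weights=ww),st[k].tolist()))
    return out
E
python3 - <<'E'
from h import *
import pickle
f=pickle.load(open("w2.pkl","rb"));r,y=meas(f);print(r,y)
R_=plane(f,[r[:2]],22)[0];print("line",R_)
for h in (30,35,38,40):print("pointer",h,plane(f,[y[:2]],h)[0])
print("depths",[depthpt(f,[(int(y[0])+i,int(round(y[1]))+j)])[0].round(1).tolist() for i in(-3,0,3) for j in(-1,0,1)])
z=lambda *p:[((a+.5)/1.5-.5,(b+.5)/1.5-.5) for a,b in p]
P=lambda n,h,*p:print(n,plane(f,z(*p),h).round(1).tolist())
P("disc front top",55,(440,168));P("disc front mid",40,(466,169));P("wheel edges z75",75,(358,300),(391,300));P("wheel -y end",52,(374,283))
P("tip edges z102",102,(362,345),(403,345),(382,338),(382,385))
P("jaw block ends",20,(335,251),(531,251),(338,366))
print(depthpt(f,z((374,300),(374,320),(342,330),(372,345),(395,345),(372,380),(395,380))).round(1).tolist())
E
```

```text
(np.float64(228.49396330449662), np.float64(75.59663466108945), [211, 74, 36, 4, 140]) (np.float64(260.0114125350795), np.float64(112.73751169317119), [253, 111, 15, 4, 48])
line [564.56558818   0.88688714  22.        ]
pointer 30 [541.19438258  27.18493898  30.        ]
pointer 35 [541.30848958  26.98757202  35.        ]
pointer 38 [541.37695379  26.86915185  38.        ]
pointer 40 [541.42259659  26.79020506  40.        ]
depths [[543.5, 26.6, 31.3], [543.5, 27.3, 31.7], [543.5, 28.0, 32.0], [541.2, 26.6, 31.6], [541.2, 27.3, 31.7], [541.2, 28.0, 31.7], [539.0, 26.6, 31.3], [539.0, 27.3, 30.8], [539.0, 28.1, 30.2]]
disc front top [[520.0, 25.7, 55.0]]
disc front mid [[505.6, 26.7, 40.0]]
wheel edges z75 [[555.8, 79.8, 75.0], [541.6, 79.8, 75.0]]
wheel -y end [[549.3, 79.4, 52.0]]
tip edges z102 [[553.1, 87.9, 102.0], [537.7, 87.9, 102.0], [545.6, 85.0, 102.0], [545.6, 104.9, 102.0]]
jaw block ends [[571.2, 71.0, 20.0], [463.3, 71.2, 20.0], [571.8, 141.7, 20.0]]
[[549.2, 84.5, 62.0], [549.1, 91.1, 70.1], [564.5, 99.7, 61.8], [549.2, 83.7, 110.6], [541.0, 84.0, 110.0], [548.7, 83.1, 135.1], [541.9, 83.0, 135.2]]
```

Emit:
{"name": "jog_arm", "arguments": {
  "deltas": [
    {"dx": -0.003, "dy": 0, "dz": 0.01, "ax": 0, "ay": 0, "az": 0, "jaw": 0},
    {"dx": -0.003, "dy": 0, "dz": 0.02, "ax": 0, "ay": 0, "az": 0, "jaw": 0},
    {"dx": -0.003, "dy": 0, "dz": 0.023, "ax": 0, "ay": 0, "az": 0, "jaw": 0},
    {"dx": -0.003, "dy": 0, "dz": 0.0235, "ax": 0, "ay": 0, "az": 0, "jaw": 0},
    {"dx": -0.003, "dy": 0, "dz": 0.0235, "ax": 0, "ay": 0, "az": 0, "jaw": 0}
  ]
}}

```text
t: 6.45
eef_pos: [549.9, 95.4, 86.3]
eef_rot: [-0.002, -3.14, 0.001]
ft_force: [0.7, 0.5, -1.0]
gripper_width: 0.0
```

Emit:
{"name": "jog_arm", "arguments": {
  "deltas": [
    {"dx": 0, "dy": 0, "dz": 0.001, "ax": 0, "ay": 0, "az": 0, "jaw": 0},
    {"dx": 0, "dy": 0, "dz": 0.001, "ax": 0, "ay": 0, "az": 0, "jaw": 0}
  ]
}}

```text
t: 6.65
eef_pos: [550.1, 95.3, 85.4]
eef_rot: [-0.002, -3.141, 0.001]
ft_force: [-0.1, 0.6, 0.3]
gripper_width: -0.1
```

Emit:
{"name": "jog_arm", "arguments": {
  "deltas": [
    {"dx": 0, "dy": 0, "dz": 0.001, "ax": 0, "ay": 0, "az": 0, "jaw": 0},
    {"dx": 0, "dy": 0, "dz": 0.001, "ax": 0, "ay": 0, "az": 0, "jaw": 0}
  ]
}}

```text
t: 6.85
eef_pos: [550.3, 95.3, 84.6]
eef_rot: [-0.002, -3.141, 0.001]
ft_force: [-0.3, -0.4, 0.8]
gripper_width: 0.1
```

Emit:
{"name": "jog_arm", "arguments": {
  "deltas": [
    {"dx": 0, "dy": 0, "dz": 0.001, "ax": 0, "ay": 0, "az": 0, "jaw": 0},
    {"dx": 0, "dy": 0, "dz": 0.001, "ax": 0, "ay": 0, "az": 0, "jaw": 0}
  ]
}}

```text
t: 7.05
eef_pos: [550.4, 95.4, 84.4]
eef_rot: [0.002, 3.141, -0.001]
ft_force: [-1.1, -0.1, 5.3]
gripper_width: 0.0
```

Emit:
{"name": "jog_arm", "arguments": {
  "deltas": [
    {"dx": 0, "dy": 0.003, "dz": 0.0009, "ax": 0, "ay": 0, "az": 0, "jaw": 0},
    {"dx": 0, "dy": 0.006, "dz": 0.0009, "ax": 0, "ay": 0, "az": 0, "jaw": 0},
    {"dx": 0, "dy": 0.009, "dz": 0.0009, "ax": 0, "ay": 0, "az": 0, "jaw": 0},
    {"dx": 0, "dy": 0.012, "dz": 0.0009, "ax": 0, "ay": 0, "az": 0, "jaw": 0},
    {"dx": 0, "dy": 0.015, "dz": 0.0009, "ax": 0, "ay": 0, "az": 0, "jaw": 0},
    {"dx": 0, "dy": 0.018, "dz": 0.0009, "ax": 0, "ay": 0, "az": 0, "jaw": 0},
    {"dx": 0, "dy": 0.021, "dz": 0.0009, "ax": 0, "ay": 0, "az": 0, "jaw": 0},
    {"dx": 0, "dy": 0.021, "dz": 0.0009, "ax": 0, "ay": 0, "az": 0, "jaw": 0}
  ]
}}

```text
t: 7.85
eef_pos: [550.3, 116.7, 84.8]
eef_rot: [0.002, 3.141, -0.0]
ft_force: [-3.2, 0.3, 9.7]
gripper_width: -0.0
```

```bash
cat > g.py <<'E'
from h import *
import sys,pickle
n=sys.argv[1];f,r,y=gauge(n);pickle.dump(f,open(n+".pkl","wb"))
L=plane(f,[r[:2]],22)[0];Q=plane(f,[y[:2]],31.5)[0];print("line",L.round(2),"ptr",Q.round(2),"gap(ptr centre)",round(Q[1]-L[1],2),r[2],y[2],arm.read_state()["eef_pos"].round(1))
E
python3 g.py g1
```

```text
line [564.61   1.    22.  ] ptr [541.22  22.95  31.5 ] gap(ptr centre) 21.95 [210, 34, 42, 6, 197] [259, 71, 17, 4, 67] [550.3 116.6  84.8]
```

View pics/g1.png

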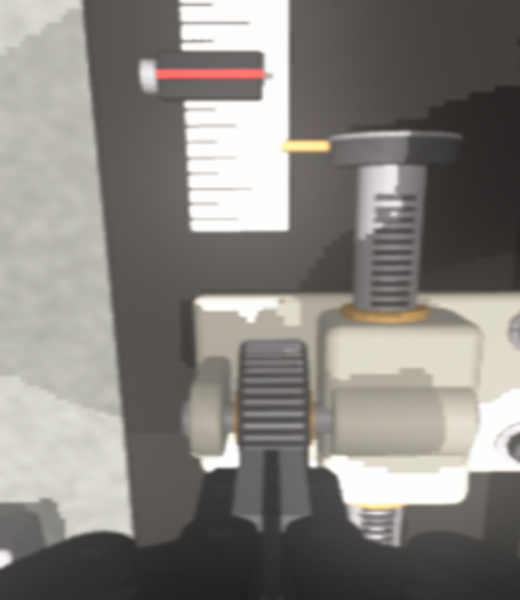

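Emit:
{"name": "jog_arm", "arguments": {
  "deltas": [
    {"dx": 0, "dy": 0, "dz": -0.006, "ax": 0, "ay": 0, "az": 0, "jaw": 0},
    {"dx": 0, "dy": -0.012, "dz": -0.006, "ax": 0, "ay": 0, "az": 0, "jaw": 0},
    {"dx": 0, "dy": -0.023, "dz": -0.006, "ax": 0, "ay": 0, "az": 0, "jaw": 0},
    {"dx": 0, "dy": -0.023, "dz": -0.003, "ax": 0, "ay": 0, "az": 0, "jaw": 0},
    {"dx": 0, "dy": -0.023, "dz": 0.0, "ax": 0, "ay": 0, "az": 0, "jaw": 0},
    {"dx": 0, "dy": -0.023, "dz": 0.001, "ax": 0, "ay": 0, "az": 0, "jaw": 0},
    {"dx": 0, "dy": -0.023, "dz": 0.001, "ax": 0, "ay": 0, "az": 0, "jaw": 0}
  ]
}}

```text
t: 8.6
eef_pos: [550.2, 93.1, 83.8]
eef_rot: [0.002, 3.141, -0.002]
ft_force: [-0.5, -2.1, 3.9]
gripper_width: 0.1
```

Emit:
{"name": "jog_arm", "arguments": {
  "deltas": [
    {"dx": 0, "dy": 0.003, "dz": 0.0002, "ax": 0, "ay": 0, "az": 0, "jaw": 0},
    {"dx": 0, "dy": 0.006, "dz": 0.0002, "ax": 0, "ay": 0, "az": 0, "jaw": 0},
    {"dx": 0, "dy": 0.009, "dz": 0.0002, "ax": 0, "ay": 0, "az": 0, "jaw": 0},
    {"dx": 0, "dy": 0.012, "dz": 0.0002, "ax": 0, "ay": 0, "az": 0, "jaw": 0},
    {"dx": 0, "dy": 0.015, "dz": 0.0002, "ax": 0, "ay": 0, "az": 0, "jaw": 0},
    {"dx": 0, "dy": 0.018, "dz": 0.0002, "ax": 0, "ay": 0, "az": 0, "jaw": 0},
    {"dx": 0, "dy": 0.021, "dz": 0.0002, "ax": 0, "ay": 0, "az": 0, "jaw": 0},
    {"dx": 0, "dy": 0.024, "dz": 0.0002, "ax": 0, "ay": 0, "az": 0, "jaw": 0},
    {"dx": 0, "dy": 0.024, "dz": 0.0002, "ax": 0, "ay": 0, "az": 0, "jaw": 0}
  ]
}}

```text
t: 9.5
eef_pos: [550.1, 118.1, 84.6]
eef_rot: [0.001, 3.141, -0.0]
ft_force: [-3.3, -0.2, 9.0]
gripper_width: -0.2
```

```bash
python3 g.py g2
```

```text
line [564.49   0.99  22.  ] ptr [541.25  17.87  31.5 ] gap(ptr centre) 16.87 [210, 32, 42, 5, 206] [259, 59, 17, 5, 82] [550.1 118.1  84.6]
```

```bash
python3 - <<'E'
from h import *
import pickle
for n in("w2","g1","g2"):
    f=pickle.load(open(n+".pkl","rb"));im=f["image"];g=cv2.cvtColor(im,cv2.COLOR_BGR2GRAY)
    r,y=meas(f);v0=int(y[1])
    print(n,np.round(y[:2],1)); u0=int(proj(f,[523.,plane(f,[y[:2]],31)[0][1],50])[0][0])
    print(u0,[(v,int(g[v,u0-2:u0+3].mean()),int(g[v,262:266].mean())) for v in range(v0-9,v0+14)])
    for v in np.arange(v0-8,v0-1,1): print(v,plane(f,[(u0,v)],55)[0].round(1),end=' ')
    print()
    print("yellow rows",[(v,int(im[v,262:267,2].mean()-im[v,262:267,0].mean()), plane(f,[(264,v)],31.5)[0][1].round(1)) for v in range(v0-4,v0+6)])
    print("red rows",[(v,int(im[v,218:240,2].mean()-im[v,218:240,1].mean())) for v in range(int(r[1])-4,int(r[1])+5)])
    f2=f
f=f2;cv2.imwrite("pics/g2z.png",cv2.resize(f["image"][20:90,200:330],None,fx=6,fy=6,interpolation=cv2.INTER_NEAREST))
E
```

```text
w2 [260.  112.7]
287 [(103, 57, 88), (104, 58, 88), (105, 58, 87), (106, 57, 84), (107, 58, 78), (108, 58, 75), (109, 59, 79), (110, 68, 109), (111, 101, 176), (112, 162, 224), (113, 196, 230), (114, 143, 216), (115, 105, 147), (116, 97, 95), (117, 82, 88), (118, 76, 87), (119, 74, 87), (120, 71, 87), (121, 69, 87), (122, 69, 87), (123, 72, 87), (124, 88, 86), (125, 114, 87)]
104 [524.2  20.7  55. ] 105 [524.2  21.4  55. ] 106 [524.2  22.   55. ] 107 [524.1  22.6  55. ] 108 [524.1  23.2  55. ] 109 [524.1  23.9  55. ] 110 [524.1  24.5  55. ] 
yellow rows [(108, 8, np.float64(23.8)), (109, 12, np.float64(24.5)), (110, 40, np.float64(25.2)), (111, 92, np.float64(25.9)), (112, 104, np.float64(26.6)), (113, 101, np.float64(27.3)), (114, 105, np.float64(28.0)), (115, 62, np.float64(28.7)), (116, 15, np.float64(29.5)), (117, 9, np.float64(30.2))]
red rows [(71, 3), (72, 5), (73, 37), (74, 109), (75, 135), (76, 137), (77, 122), (78, 53), (79, 9)]
g1 [267.3  72.5]
301 [(63, 60, 104), (64, 71, 104), (65, 129, 104), (66, 197, 105), (67, 199, 105), (68, 155, 106), (69, 128, 123), (70, 124, 183),
[... 1045 characters left out ...]
66, 125, 108), (67, 121, 106), (68, 106, 106), (69, 121, 107), (70, 192, 107), (71, 231, 107), (72, 236, 107), (73, 236, 107), (74, 237, 108)]
53 [524.2  16.9  55. ] 54 [524.2  17.4  55. ] 55 [524.1  17.9  55. ] 56 [524.1  18.3  55. ] 57 [524.1  18.8  55. ] 58 [524.1  19.3  55. ] 59 [524.   19.8  55. ] 
yellow rows [(57, 13, np.float64(15.6)), (58, 56, np.float64(16.1)), (59, 99, np.float64(16.7)), (60, 88, np.float64(17.2)), (61, 84, np.float64(17.8)), (62, 89, np.float64(18.4)), (63, 100, np.float64(18.9)), (64, 70, np.float64(19.5)), (65, 28, np.float64(20.1)), (66, 11, np.float64(20.6))]
red rows [(29, 4), (30, 8), (31, 48), (32, 118), (33, 136), (34, 136), (35, 137), (36, 93), (37, 23)]
```

View pics/g2z.png

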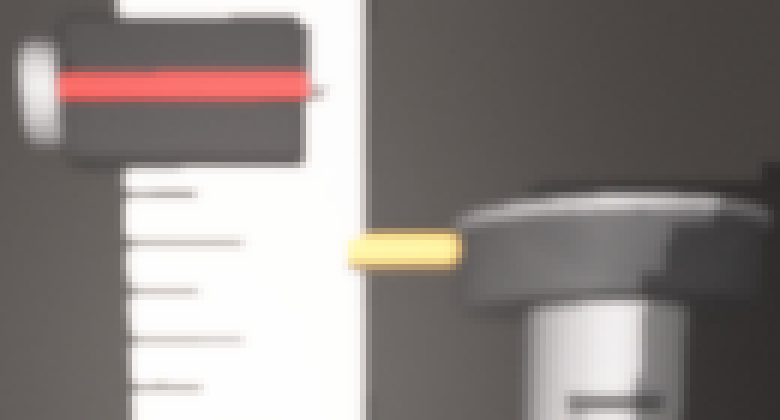

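Emit:
{"name": "jog_arm", "arguments": {
  "deltas": [
    {"dx": 0, "dy": 0, "dz": -0.006, "ax": 0, "ay": 0, "az": 0, "jaw": 0},
    {"dx": 0, "dy": -0.013, "dz": -0.006, "ax": 0, "ay": 0, "az": 0, "jaw": 0},
    {"dx": 0, "dy": -0.025, "dz": -0.006, "ax": 0, "ay": 0, "az": 0, "jaw": 0},
    {"dx": 0, "dy": -0.025, "dz": -0.003, "ax": 0, "ay": 0, "az": 0, "jaw": 0},
    {"dx": 0, "dy": -0.025, "dz": 0.0, "ax": 0, "ay": 0, "az": 0, "jaw": 0},
    {"dx": 0, "dy": -0.025, "dz": 0.0009, "ax": 0, "ay": 0, "az": 0, "jaw": 0},
    {"dx": 0, "dy": -0.025, "dz": 0.0009, "ax": 0, "ay": 0, "az": 0, "jaw": 0}
  ]
}}

```text
t: 10.25
eef_pos: [549.9, 92.5, 83.7]
eef_rot: [0.001, 3.141, -0.002]
ft_force: [-0.5, -1.7, 2.5]
gripper_width: -0.1
```

Emit:
{"name": "jog_arm", "arguments": {
  "deltas": [
    {"dx": 0, "dy": 0.003, "dz": 0.0002, "ax": 0, "ay": 0, "az": 0, "jaw": 0},
    {"dx": 0, "dy": 0.006, "dz": 0.0002, "ax": 0, "ay": 0, "az": 0, "jaw": 0},
    {"dx": 0, "dy": 0.009, "dz": 0.0001, "ax": 0, "ay": 0, "az": 0, "jaw": 0},
    {"dx": 0, "dy": 0.012, "dz": 0.0, "ax": 0, "ay": 0, "az": 0, "jaw": 0},
    {"dx": 0, "dy": 0.015, "dz": 0.0, "ax": 0, "ay": 0, "az": 0, "jaw": 0},
    {"dx": 0, "dy": 0.018, "dz": -0.0001, "ax": 0, "ay": 0, "az": 0, "jaw": 0},
    {"dx": 0, "dy": 0.021, "dz": -0.0002, "ax": 0, "ay": 0, "az": 0, "jaw": 0},
    {"dx": 0, "dy": 0.024, "dz": -0.0002, "ax": 0, "ay": 0, "az": 0, "jaw": 0},
    {"dx": 0, "dy": 0.024, "dz": -0.0002, "ax": 0, "ay": 0, "az": 0, "jaw": 0}
  ]
}}

```text
t: 11.15
eef_pos: [549.9, 117.5, 84.7]
eef_rot: [-0.0, 3.141, -0.0]
ft_force: [-2.4, -0.1, 7.8]
gripper_width: -0.1
```

```bash
python3 g.py g3
```

```text
line [564.55   0.99  22.  ] ptr [541.33  12.78  31.5 ] gap(ptr centre) 11.78 [209, 33, 42, 5, 205] [258, 51, 18, 5, 86] [549.9 117.5  84.7]
```

Another 5.1 mm. I'll repeat the stroke.

Emit:
{"name": "jog_arm", "arguments": {
  "deltas": [
    {"dx": 0, "dy": 0, "dz": -0.006, "ax": 0, "ay": 0, "az": 0, "jaw": 0},
    {"dx": 0, "dy": -0.013, "dz": -0.006, "ax": 0, "ay": 0, "az": 0, "jaw": 0},
    {"dx": 0, "dy": -0.025, "dz": -0.006, "ax": 0, "ay": 0, "az": 0, "jaw": 0},
    {"dx": 0, "dy": -0.025, "dz": -0.003, "ax": 0, "ay": 0, "az": 0, "jaw": 0},
    {"dx": 0, "dy": -0.025, "dz": 0.0, "ax": 0, "ay": 0, "az": 0, "jaw": 0},
    {"dx": 0, "dy": -0.025, "dz": 0.001, "ax": 0, "ay": 0, "az": 0, "jaw": 0},
    {"dx": 0, "dy": -0.025, "dz": 0.001, "ax": 0, "ay": 0, "az": 0, "jaw": 0}
  ]
}}

```text
t: 11.9
eef_pos: [549.7, 92.1, 83.6]
eef_rot: [0.0, 3.141, -0.002]
ft_force: [-0.5, -2.3, 1.1]
gripper_width: -0.0
```

Emit:
{"name": "jog_arm", "arguments": {
  "deltas": [
    {"dx": 0, "dy": 0.003, "dz": 0.0002, "ax": 0, "ay": 0, "az": 0, "jaw": 0},
    {"dx": 0, "dy": 0.006, "dz": 0.0002, "ax": 0, "ay": 0, "az": 0, "jaw": 0},
    {"dx": 0, "dy": 0.009, "dz": 0.0001, "ax": 0, "ay": 0, "az": 0, "jaw": 0},
    {"dx": 0, "dy": 0.012, "dz": 0.0, "ax": 0, "ay": 0, "az": 0, "jaw": 0},
    {"dx": 0, "dy": 0.015, "dz": 0.0, "ax": 0, "ay": 0, "az": 0, "jaw": 0},
    {"dx": 0, "dy": 0.018, "dz": -0.0001, "ax": 0, "ay": 0, "az": 0, "jaw": 0},
    {"dx": 0, "dy": 0.021, "dz": -0.0002, "ax": 0, "ay": 0, "az": 0, "jaw": 0},
    {"dx": 0, "dy": 0.024, "dz": -0.0002, "ax": 0, "ay": 0, "az": 0, "jaw": 0},
    {"dx": 0, "dy": 0.024, "dz": -0.0002, "ax": 0, "ay": 0, "az": 0, "jaw": 0}
  ]
}}

```text
t: 12.8
eef_pos: [549.6, 117.2, 84.7]
eef_rot: [-0.001, 3.141, 0.0]
ft_force: [-3.1, -0.1, 8.0]
gripper_width: -0.0
```

```bash
python3 g.py g4
```

```text
line [564.89   1.    22.  ] ptr [541.34   7.62  31.5 ] gap(ptr centre) 6.61 [209, 33, 42, 6, 202] [258, 42, 18, 5, 86] [549.6 117.1  84.7]
```

View pics/g4.png

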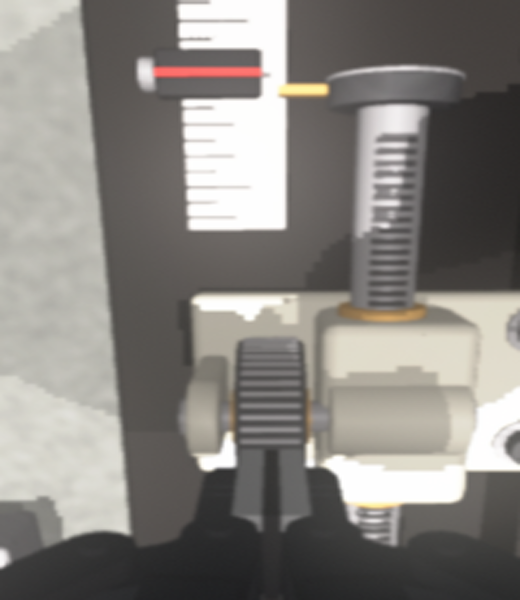

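Emit:
{"name": "jog_arm", "arguments": {
  "deltas": [
    {"dx": 0, "dy": 0, "dz": -0.006, "ax": 0, "ay": 0, "az": 0, "jaw": 0},
    {"dx": 0, "dy": -0.012, "dz": -0.006, "ax": 0, "ay": 0, "az": 0, "jaw": 0},
    {"dx": 0, "dy": -0.022, "dz": -0.006, "ax": 0, "ay": 0, "az": 0, "jaw": 0},
    {"dx": 0, "dy": -0.022, "dz": -0.003, "ax": 0, "ay": 0, "az": 0, "jaw": 0},
    {"dx": 0, "dy": -0.022, "dz": 0.0, "ax": 0, "ay": 0, "az": 0, "jaw": 0},
    {"dx": 0, "dy": -0.022, "dz": 0.001, "ax": 0, "ay": 0, "az": 0, "jaw": 0},
    {"dx": 0, "dy": -0.022, "dz": 0.001, "ax": 0, "ay": 0, "az": 0, "jaw": 0}
  ]
}}

```text
t: 13.55
eef_pos: [549.5, 94.6, 84.1]
eef_rot: [-0.001, 3.141, -0.001]
ft_force: [-1.2, -1.7, 5.4]
gripper_width: -0.0
```

Emit:
{"name": "jog_arm", "arguments": {
  "deltas": [
    {"dx": 0, "dy": 0.003, "dz": 0.0004, "ax": 0, "ay": 0, "az": 0, "jaw": 0},
    {"dx": 0, "dy": 0.006, "dz": 0.0004, "ax": 0, "ay": 0, "az": 0, "jaw": 0},
    {"dx": 0, "dy": 0.009, "dz": 0.0004, "ax": 0, "ay": 0, "az": 0, "jaw": 0},
    {"dx": 0, "dy": 0.012, "dz": 0.0003, "ax": 0, "ay": 0, "az": 0, "jaw": 0},
    {"dx": 0, "dy": 0.015, "dz": 0.0003, "ax": 0, "ay": 0, "az": 0, "jaw": 0},
    {"dx": 0, "dy": 0.015, "dz": 0.0002, "ax": 0, "ay": 0, "az": 0, "jaw": 0},
    {"dx": 0, "dy": 0.015, "dz": -0.005, "ax": 0, "ay": 0, "az": 0, "jaw": 0},
    {"dx": 0, "dy": 0, "dz": -0.01, "ax": 0, "ay": 0, "az": 0, "jaw": 0},
    {"dx": 0, "dy": -0.014, "dz": -0.01, "ax": 0, "ay": 0, "az": 0, "jaw": 0},
    {"dx": 0, "dy": -0.014, "dz": -0.01, "ax": 0, "ay": 0, "az": 0, "jaw": 0}
  ]
}}

```text
t: 14.55
eef_pos: [549.3, 78.3, 94.0]
eef_rot: [0.004, 3.141, -0.003]
ft_force: [-0.7, 0.2, -0.6]
gripper_width: 0.1
```

```bash
python3 g.py g5; python3 - <<'E'
from h import *
import pickle
f=pickle.load(open("g5.pkl","rb"));print(np.round(f["cam_to_world"],3).tolist())
im=f["image"];g=cv2.cvtColor(im,cv2.COLOR_BGR2GRAY);r,y=meas(f);v0=int(y[1]);u0=int(proj(f,[523.,5,50])[0][0])
print(u0,[(v,int(g[v,u0-2:u0+3].mean())) for v in range(v0-12,v0+14)])
for v in range(v0-8,v0+5):print(v,plane(f,[(u0,v)],55)[0][1].round(2),int(im[v,262:267,2].mean()-im[v,262:267,0].mean()),plane(f,[(264,v)],31.5)[0][1].round(2))
cv2.imwrite("pics/g5z.png",cv2.resize(im[v0-40:v0+40,195:325],None,fx=6,fy=6,interpolation=cv2.INTER_NEAREST))
E
```

```text
line [564.66   0.95  22.  ] ptr [541.39   4.41  31.5 ] gap(ptr centre) 3.46 [213, 99, 38, 4, 146] [257, 104, 16, 4, 59] [549.3  79.1  93.9]
[[-1.0, -0.003, -0.001, 548.45], [0.003, -0.956, -0.294, 1.553], [-0.0, -0.294, 0.956, 228.018], [0.0, 0.0, 0.0, 1.0]]
295 [(93, 59), (94, 56), (95, 57), (96, 56), (97, 56), (98, 56), (99, 57), (100, 56), (101, 57), (102, 69), (103, 115), (104, 165), (105, 172), (106, 134), (107, 114), (108, 113), (109, 113), (110, 111), (111, 110), (112, 107), (113, 100), (114, 88), (115, 83), (116, 82), (117, 91), (118, 113)]
97 -0.69 8 -1.07
98 -0.12 8 -0.43
99 0.44 7 0.21
100 1.01 7 0.85
101 1.57 8 1.49
102 2.14 21 2.14
103 2.71 65 2.79
104 3.28 102 3.43
105 3.85 101 4.08
106 4.42 101 4.73
107 5.0 104 5.39
108 5.57 57 6.04
109 6.15 12 6.69
```

View pics/g5z.png

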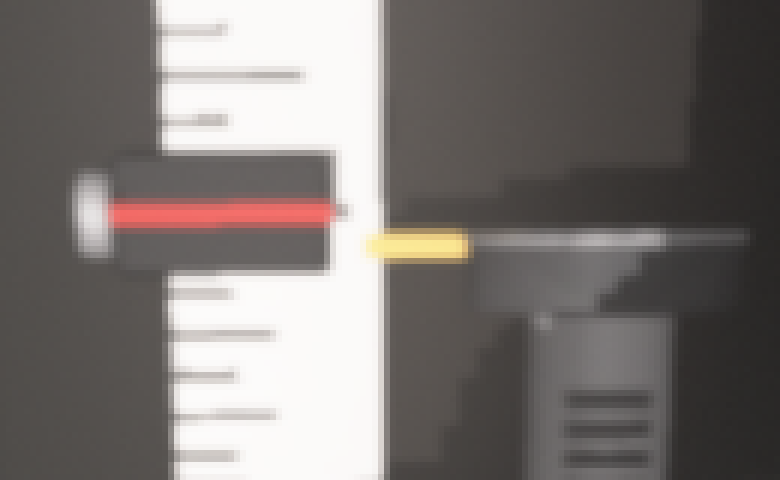

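Emit:
{"name": "jog_arm", "arguments": {
  "deltas": [
    {"dx": 0, "dy": 0.01, "dz": 0, "ax": 0, "ay": 0, "az": 0, "jaw": 0},
    {"dx": 0, "dy": 0.021, "dz": 0, "ax": 0, "ay": 0, "az": 0, "jaw": 0},
    {"dx": 0, "dy": 0.021, "dz": 0.005, "ax": 0, "ay": 0, "az": 0, "jaw": 0},
    {"dx": 0, "dy": 0.021, "dz": 0.008, "ax": 0, "ay": 0, "az": 0, "jaw": 0},
    {"dx": 0, "dy": 0.021, "dz": 0.01, "ax": 0, "ay": 0, "az": 0, "jaw": 0},
    {"dx": 0, "dy": 0.021, "dz": 0.0102, "ax": 0, "ay": 0, "az": 0, "jaw": 0},
    {"dx": 0, "dy": 0.021, "dz": 0.0102, "ax": 0, "ay": 0, "az": 0, "jaw": 0}
  ]
}}

```text
t: 15.3
eef_pos: [549.2, 100.9, 84.8]
eef_rot: [0.002, 3.141, 0.001]
ft_force: [-3.1, 1.1, 9.9]
gripper_width: 0.3
```

```bash
python3 g.py g6
```

```text
line [564.68   0.98  22.  ] ptr [541.44   4.53  31.5 ] gap(ptr centre) 3.55 [209, 62, 41, 5, 183] [257, 66, 17, 5, 80] [549.1 100.9  84.8]
```

Emit:
{"name": "jog_arm", "arguments": {
  "deltas": [
    {"dx": 0, "dy": 0.002, "dz": 0.0007, "ax": 0, "ay": 0, "az": 0, "jaw": 0},
    {"dx": 0, "dy": 0.004, "dz": 0.0007, "ax": 0, "ay": 0, "az": 0, "jaw": 0},
    {"dx": 0, "dy": 0.006, "dz": 0.0007, "ax": 0, "ay": 0, "az": 0, "jaw": 0},
    {"dx": 0, "dy": 0.008, "dz": 0.0007, "ax": 0, "ay": 0, "az": 0, "jaw": 0},
    {"dx": 0, "dy": 0.0085, "dz": 0.0007, "ax": 0, "ay": 0, "az": 0, "jaw": 0},
    {"dx": 0, "dy": 0.0085, "dz": 0.0007, "ax": 0, "ay": 0, "az": 0, "jaw": 0}
  ]
}}

```text
t: 15.95
eef_pos: [549.1, 109.2, 84.9]
eef_rot: [0.002, 3.141, 0.0]
ft_force: [-1.9, -1.2, 7.9]
gripper_width: 0.1
```

```bash
python3 g.py g7
```

```text
line [564.8   1.   22. ] ptr [541.39   2.87  31.5 ] gap(ptr centre) 1.87 [209, 47, 41, 6, 197] [257, 48, 17, 5, 83] [549.1 109.2  84.9]
```

Emit:
{"name": "jog_arm", "arguments": {
  "deltas": [
    {"dx": 0, "dy": 0, "dz": -0.008, "ax": 0, "ay": 0, "az": 0, "jaw": 0},
    {"dx": 0, "dy": -0.01, "dz": -0.01, "ax": 0, "ay": 0, "az": 0, "jaw": 0},
    {"dx": 0, "dy": -0.03, "dz": -0.01, "ax": 0, "ay": 0, "az": 0, "jaw": 0},
    {"dx": 0, "dy": -0.03, "dz": -0.01, "ax": 0, "ay": 0, "az": 0, "jaw": 0},
    {"dx": 0, "dy": -0.03, "dz": -0.01, "ax": 0, "ay": 0, "az": 0, "jaw": 0}
  ]
}}

```text
t: 16.5
eef_pos: [549.0, 78.6, 94.8]
eef_rot: [0.004, 3.141, 0.001]
ft_force: [-0.0, 0.8, 0.1]
gripper_width: 0.1
```

```bash
python3 g.py g8; python3 - <<'E'
from h import *
import pickle
f=pickle.load(open("g8.pkl","rb"));print(np.round(f["cam_to_world"],3)[:3,3])
im=f["image"];g=cv2.cvtColor(im,cv2.COLOR_BGR2GRAY);r,y=meas(f);v0=int(y[1]);u0=int(proj(f,[523.,2,50])[0][0])
for v in range(v0-9,v0+7):print(v,plane(f,[(u0,v)],55)[0][1].round(2),int(g[v,u0-2:u0+3].mean()),int(g[v,u0-12:u0-8].mean()),'|',int(im[v,262:267,2].mean()-im[v,262:267,0].mean()),plane(f,[(264,v)],31.5)[0][1].round(2),'|',int(im[v,218:240,2].mean()-im[v,218:240,1].mean()),plane(f,[(228,v)],22)[0][1].round(2))
cv2.imwrite("pics/g8z.png",cv2.resize(im[v0-40:v0+40,195:325],None,fx=6,fy=6,interpolation=cv2.INTER_NEAREST))
E
```

```text
line [564.69   0.95  22.  ] ptr [541.57   2.78  31.5 ] gap(ptr centre) 1.83 [213, 98, 37, 4, 146] [256, 101, 16, 4, 59] [549.   79.   94.8]
[548.044   1.603 228.736]
93 -2.55 55 64 | 9 -3.19 | 4 -3.49
94 -1.99 55 63 | 8 -2.55 | 3 -2.82
95 -1.43 55 64 | 9 -1.92 | 4 -2.15
96 -0.86 55 64 | 9 -1.28 | 7 -1.48
97 -0.3 56 63 | 8 -0.64 | 35 -0.81
98 0.27 60 64 | 9 0.0 | 98 -0.14
99 0.83 95 82 | 29 0.65 | 133 0.54
100 1.4 159 132 | 84 1.29 | 136 1.21
101 1.97 194 165 | 104 1.94 | 126 1.89
102 2.54 155 134 | 100 2.59 | 55 2.57
103 3.11 119 104 | 102 3.23 | 6 3.25
104 3.68 113 100 | 103 3.88 | 4 3.93
105 4.26 113 100 | 54 4.54 | 3 4.61
106 4.83 112 101 | 12 5.19 | 3 5.3
107 5.41 112 102 | 9 5.84 | 4 5.98
108 5.98 111 103 | 9 6.5 | 3 6.67
```

View pics/g8z.png

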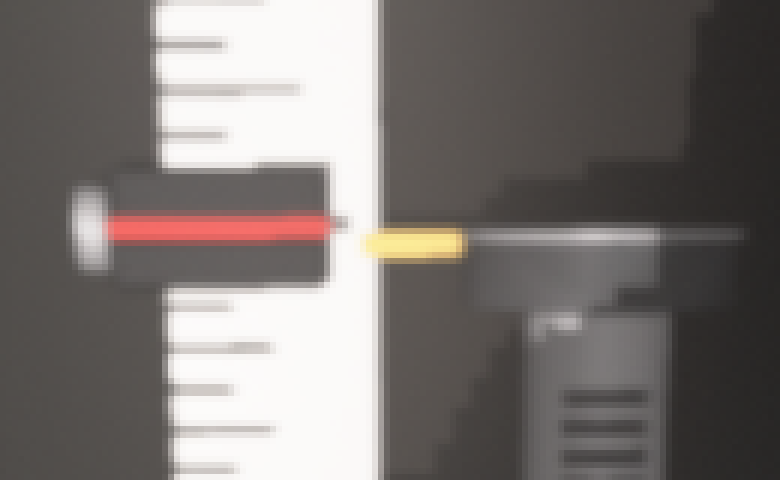

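The face's front edge is within about 0.1–0.4 mm of the line, on the +y side. I'll make one last small nudge of about 1.5–2 mm of rim.

Emit:
{"name": "jog_arm", "arguments": {
  "deltas": [
    {"dx": 0, "dy": 0.01, "dz": 0, "ax": 0, "ay": 0, "az": 0, "jaw": 0},
    {"dx": 0, "dy": 0.024, "dz": 0, "ax": 0, "ay": 0, "az": 0, "jaw": 0},
    {"dx": 0, "dy": 0.024, "dz": 0.005, "ax": 0, "ay": 0, "az": 0, "jaw": 0},
    {"dx": 0, "dy": 0.024, "dz": 0.008, "ax": 0, "ay": 0, "az": 0, "jaw": 0},
    {"dx": 0, "dy": 0.024, "dz": 0.0105, "ax": 0, "ay": 0, "az": 0, "jaw": 0},
    {"dx": 0, "dy": 0.024, "dz": 0.0105, "ax": 0, "ay": 0, "az": 0, "jaw": 0}
  ]
}}

```text
t: 17.15
eef_pos: [548.7, 103.6, 84.9]
eef_rot: [0.002, 3.141, 0.002]
ft_force: [-1.7, 2.2, 6.4]
gripper_width: 0.2
```

Emit:
{"name": "jog_arm", "arguments": {
  "deltas": [
    {"dx": 0, "dy": 0.001, "dz": 0.0007, "ax": 0, "ay": 0, "az": 0, "jaw": 0},
    {"dx": 0, "dy": 0.002, "dz": 0.0007, "ax": 0, "ay": 0, "az": 0, "jaw": 0},
    {"dx": 0, "dy": 0.002, "dz": 0.0007, "ax": 0, "ay": 0, "az": 0, "jaw": 0}
  ]
}}

```text
t: 17.45
eef_pos: [548.7, 105.2, 84.9]
eef_rot: [0.002, 3.141, 0.002]
ft_force: [-1.9, -0.7, 6.5]
gripper_width: 0.4
```

Emit:
{"name": "jog_arm", "arguments": {
  "deltas": [
    {"dx": 0, "dy": 0, "dz": -0.008, "ax": 0, "ay": 0, "az": 0, "jaw": 0},
    {"dx": 0, "dy": -0.01, "dz": -0.01, "ax": 0, "ay": 0, "az": 0, "jaw": 0},
    {"dx": 0, "dy": -0.027, "dz": -0.01, "ax": 0, "ay": 0, "az": 0, "jaw": 0},
    {"dx": 0, "dy": -0.027, "dz": -0.01, "ax": 0, "ay": 0, "az": 0, "jaw": 0},
    {"dx": 0, "dy": -0.027, "dz": -0.01, "ax": 0, "ay": 0, "az": 0, "jaw": 0}
  ]
}}

```text
t: 17.95
eef_pos: [548.6, 77.6, 94.9]
eef_rot: [0.004, 3.141, 0.002]
ft_force: [-0.5, 0.4, 0.2]
gripper_width: -0.3
```

```bash
python3 g.py g9; python3 - <<'E'
from h import *
import pickle
f=pickle.load(open("g9.pkl","rb"))
im=f["image"];g=cv2.cvtColor(im,cv2.COLOR_BGR2GRAY);r,y=meas(f);v0=int(y[1]);u0=int(proj(f,[523.,2,50])[0][0])
for v in range(v0-7,v0+6):print(v,plane(f,[(u0,v)],55)[0][1].round(2),int(g[v,u0-2:u0+3].mean()),'|',int(im[v,262:267,2].mean()-im[v,262:267,0].mean()),plane(f,[(264,v)],31.5)[0][1].round(2))
w=np.clip(im[...,2].astype(float)-im[...,1],0,None)
for u in(218,225,232,239,245):
    s=w[88:112,u];s=s*(s>20);print(plane(f,[(u,(s*np.arange(88,112)).sum()/s.sum())],22)[0].round(2))
cv2.imwrite("pics/g9z.png",cv2.resize(im[v0-40:v0+40,195:325],None,fx=6,fy=6,interpolation=cv2.INTER_NEAREST))
t=arm.grab_frame("top");cv2.imwrite("pics/top9.png",t["image"])
E
```

```text
line [564.51   0.88  22.  ] ptr [541.45   2.47  31.5 ] gap(ptr centre) 1.59 [212, 99, 38, 5, 147] [256, 102, 15, 4, 56] [548.6  78.   94.8]
96 -1.83 53 | 8 -2.23
97 -1.26 53 | 7 -1.59
98 -0.7 54 | 8 -0.95
99 -0.13 55 | 9 -0.3
100 0.44 85 | 30 0.34
101 1.0 152 | 84 0.99
102 1.57 194 | 105 1.63
103 2.15 161 | 101 2.28
104 2.72 121 | 103 2.93
105 3.29 112 | 100 3.58
106 3.87 111 | 49 4.24
107 4.44 111 | 11 4.89
108 5.02 110 | 9 5.55
[573.34   1.03  22.  ]
[568.36   1.04  22.  ]
[563.37   0.79  22.  ]
[558.4   0.8  22. ]
[554.13   0.81  22.  ]
```

View pics/g9z.png

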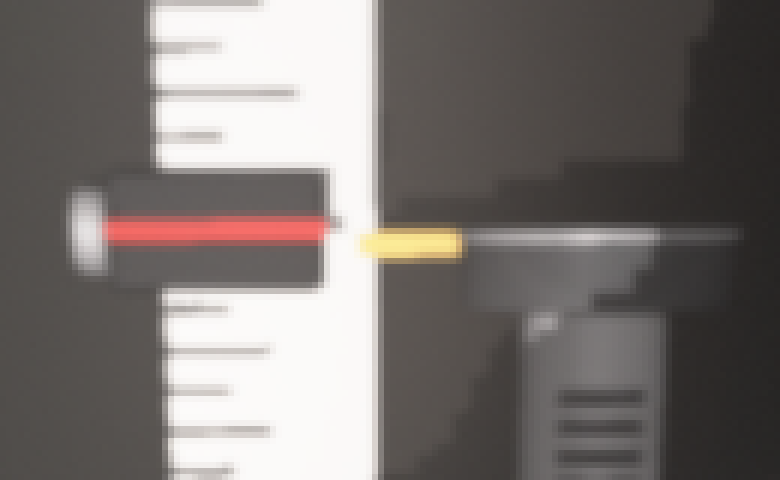

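View pics/top9.png

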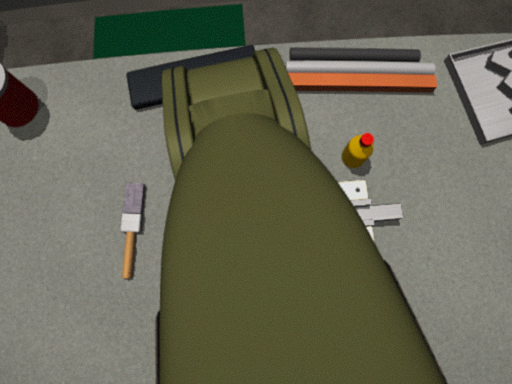

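Emit:
{"name": "jog_arm", "arguments": {
  "deltas": [
    {"dx": 0, "dy": 0, "dz": -0.02, "ax": 0, "ay": 0, "az": 0, "jaw": 0},
    {"dx": 0, "dy": 0, "dz": -0.04, "ax": 0, "ay": 0, "az": 0, "jaw": 0},
    {"dx": 0, "dy": 0, "dz": -0.04, "ax": 0, "ay": 0, "az": 0, "jaw": 0},
    {"dx": 0, "dy": 0, "dz": -0.04, "ax": 0, "ay": 0, "az": 0, "jaw": 0}
  ]
}}

```text
t: 18.45
eef_pos: [548.9, 78.6, 134.9]
eef_rot: [0.002, 3.14, 0.002]
ft_force: [-0.3, 0.0, 0.3]
gripper_width: 0.1
```

```bash
python3 g.py g10; python3 -c "
from h import *
print(arm.hand_in())"
```

```text
line [564.7    0.89  22.  ] ptr [541.46   2.41  31.5 ] gap(ptr centre) 1.53 [220, 98, 31, 4, 121] [256, 100, 13, 4, 45] [548.2  78.4 134.2]
the job is handed in; nothing more can be done
None
```

The job is handed in at about 18.5 s. With the closed fingertips on top of the wheel, I rolled it away from the vice in five main strokes, then a shorter one and a small nudge. The rod was fed only by the wheel. Readings on the wheel reached about 10 N, slightly above the 3 to 8 N called sufficient.

**Last checks:** Seen from nearly straight above, the front edge of the foot disc and the front edge of the pointer lay at y ≈ 0.75 mm, and the red line at about 0.9 mm. Correcting for the small slope of the line in the picture, the face is level to within about 0.4 mm. The arm ended lifted clear, with no force on it.

**Doubts:**
- **Face plane:** the pointer's centre line is still about 1.5 mm to +y of the red line. I took the face to be the front edge, where the disc and the pointer agree.
- **Joint 6:** I first turned the hand the wrong way, and joint 6 read 3.1417 against its listed limit of 3.14. I then turned it back.
- **Bystanders:** in the final top view the bottle and brush looked undisturbed. The arm hid the spanner and offcut, so I did not recheck them, but the hand never came near them.

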